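# Lay out the wheel-hub parts in fitting order

## Robot

A 7-joint arm with a two-finger parallel gripper is mounted at the origin on the work surface. World frame = base frame: x ahead of the robot, y to its left, z up, the work surface at z = 0. Lengths are in m, angles in rad, forces in N, time in s.
With the tool pointing down it reaches from about 0.425 to 0.925 m from the base axis. Payload 6.8 kg.
Tool frame: the origin (TCP) lies at the very end of the fingers, on their centre line; the grasp point (between the pads) lies 19 mm behind it; z points along the fingers, y is the line along which they close (so a half turn about z gives the same grasp; the last joint's range is limited). The gripper opens to 88 mm and grips with 3 to 60 N. Pads are 20 mm wide; open, the fingers measure 115 mm over their backs; the gripper's body (75 mm by 178 mm) begins 61 mm behind the grasp point.
Start: joints at [1.012, 0.477, 0.022, 1.555, -0.011, 1.109, -0.083], TCP at [0.294, -0.608, 0.223] pointing down, gripper open.
Joint ranges: [-2.96, 2.96], [-0.34, 2.1], [-1.41, 1.46], [0.24, 2.44], [-1.37, 4.51], [0.17, 1.92], [-2.96, 2.96]. Speed limits (rad/s): [2.39, 2.39, 3.14, 3.14, 3.14, 3.14, 3.14].

## Interface

Orientations are given as a unit quaternion [w, x, y, z].
In Python, from rig import manip, get_image, camera_info gives the robot as it stands.
- The arm moves only by the shell command python3 -m creep 'ROWS' [FORCE]. ROWS is JSON, a list of rows, each a list of 7 numbers: the closure in counts, from 0 (fully open) to 255 (shut), then the shift along the world's x, y, z in m, then the turn, a rotation vector about the world's x, y, z in degrees. In form: [[jaw, x, y, z, rx, ry, rz], ...]. A call has exactly 10 rows; each row shifts and turns the commanded pose from where the row before left it; what a row does not reach is not made up. A row lasts 1/8 s, in which the tool goes at most 62.5 mm and 10.7 degrees, less where a joint would pass 70% of its speed; a pose out of reach is approached as far as the arm can. A call with a gripper value outside its range is refused whole. The fingers move at their own pace and stop on an object; FORCE is the grip in N (left out, the last holds). Time passes only in rows, so rows that do not move let the fingers close, or fill a call up. It gives the time, the measured TCP pose, the force, the opening and the grip force at its end, in the units of the state.
- manip.sense(): the state, without advancing time (a new reading comes with each control period).
- get_image(name): name is "scene" or "top" or "wrist"; returns (picture, depth): 400x640x3 uint8, red, green, blue; 400x640 float32, m along the optical axis (not along the pixel's ray), 0 where there is no reading.
- camera_info(name): a dict with "fx", "fy", "cx", "cy" (pixels), "T" (4x4, takes a point from camera to world coordinates); the wrist camera has in their place "hand_eye" (4x4, takes a point from camera to tool coordinates, whose origin is the TCP and whose axes are the flange's). Camera axes: x right, y down, z forward; pixel columns grow to the right and rows downward; lengths in m; the calibration is good to about 2 mm. A picture is of the moment at which its call begins: read the wrist's pose just before it. camera_info takes no time and is no camera call.
- manip.hand_in(): hands the job in; it is judged then, once.
The state is a dict: "time_s": time; "q": joint angles; "qvel": joint speeds; "effort": joint torques, N m; "eef_pos": TCP position; "orientation": TCP orientation; "ft_force": force on the tool from outside, world axes, zero at the start; "torque": the same for the moment, N m; "gripper_width": finger opening in m; "grasp_force": force on a finger pad.
Only numpy, scipy, OpenCV 4.12 (cv2) and the standard library are available. Lean on these libraries where they do the work, as an engineer would, in place of code of your own. Each camera call takes 0.05 s, during which the arm holds its last target. There are 200 camera calls.

## Task

The cleaned wheel-hub parts stand in mixed order in the wire draining rack. Move them one by one to the timber layout rack, one part per bay, in the order they will be fitted, the first in the bay nearest the hub: large bearing, spacer sleeve, small bearing, castle nut. Set every part down gently, flat and the same way up, never dropping it, and leave the grease tin and the hammer alone.

Things in the scene. Friction and masses are not known exactly. Their poses are not given: they have to be found in the camera images.
- large_bearing: Tapered roller bearing of steel, lying flat: ring 62 mm in diameter, 20 mm high, bore 30 mm, rollers seen from above. Grip it round its outside. Origin: centre of its underside, z up. Loose, about 0.25 kg (masses vary by 20 percent). Starts in one bay of the draining rack.
- spacer_sleeve: Plain steel tube standing upright, 34 mm outside diameter, 42 mm high, bore 25 mm. Origin: centre of its underside, z up. Loose, about 0.14 kg. Starts in one bay of the draining rack.
- small_bearing: The same kind of tapered roller bearing, smaller: 43 mm in diameter, 17 mm high, bore 19 mm. Origin: centre of its underside, z up. Loose, about 0.12 kg. Starts in one bay of the draining rack.
- castle_nut: Dark steel hexagonal nut, 38 mm across flats, 44 across corners, 27 mm high: hexagon up to 16 mm, above it a crown of six teeth 35 mm across. Origin: centre of its underside, z up; its x axis is square to one pair of flats (flats face 0, 60, 120 degrees ... from x). Loose, about 0.13 kg. Starts in one bay of the draining rack at any yaw.
- drain_rack: Wire draining rack, fixed, metal sheet 132 x 384 mm (x, y), its long y axis roughly left to right, turned up to 4 degrees. Four bays in a row centred at y = -138, -46, 46, 138 mm, x = 0. Origin: its middle at bench height; parts stand on the sheet 18 mm above that, rim to 24 mm, wire hoops between bays to 32 mm. One part per bay, within 6 mm of its middle. Stands nearer the robot or farther than the layout rack.
- layout_rack: Timber rack, fixed, base 134 x 384 mm (x, y), its long y axis roughly left to right, turned up to 4 degrees. Four bays in a row centred at y = -138, -46, 46, 138 mm, x = 0. Bays 84 mm wide (y), 122 mm deep (x). Origin: its middle at bench height; bay floors 12 mm above that, edge strips to 20 mm, slats between bays and at the ends to 24 mm. Empty at first.
- hub: Wheel hub, fixed: rusty round flange 210 mm in diameter with five upright studs, lying on two timber baulks 300 mm long, 114 mm high in all. Origin: under its middle at bench height. Stands beyond the left (+y) or right (-y) end of the racks, so it decides which end bay comes first. (A round open axle housing, 100 mm high, stands on the other side.)
- grease_tin: Bystander: round tin, 86 mm in diameter, 75 mm high, loose, beyond the racks as the robot sees it. Origin: centre of its underside.
- lump_hammer: Bystander: lump hammer, lying roughly left to right beyond the racks, loose, about 275 mm long and 42 mm high; its x axis runs along the handle to the head. Origin: at bench height under the handle, about 70 mm short of the head.
There are look-alikes about, which are no part of the job. Leave any blue or orange look-alike of the large_bearing alone.

How it is judged:
At the end, for the whole second after the job is handed in: From the hub's end of the layout rack the bays hold large bearing, spacer sleeve, small bearing, castle nut: centres within 30 mm of the bay's middle along the row, 50 mm across it, on the bay floor (within 4 mm), upright within 0.12 rad, at rest and out of the fingers (((y of hub in the frame of layout_rack above 0.2 m and y of large_bearing in the frame of layout_rack between 0.108 and 0.168 m and x of large_bearing in the frame of layout_rack between -0.05 and 0.05 m and y of spacer_sleeve in the frame of layout_rack between 0.016 and 0.076 m and x of spacer_sleeve in the frame of layout_rack between -0.05 and 0.05 m and y of small_bearing in the frame of layout_rack between -0.076 and -0.016 m and x of small_bearing in the frame of layout_rack between -0.05 and 0.05 m and y of castle_nut in the frame of layout_rack between -0.168 and -0.108 m and x of castle_nut in the frame of layout_rack between -0.05 and 0.05 m) or (y of hub in the frame of layout_rack below -0.2 m and y of large_bearing in the frame of layout_rack between -0.168 and -0.108 m and x of large_bearing in the frame of layout_rack between -0.05 and 0.05 m and y of spacer_sleeve in the frame of layout_rack between -0.076 and -0.016 m and x of spacer_sleeve in the frame of layout_rack between -0.05 and 0.05 m and y of small_bearing in the frame of layout_rack between 0.016 and 0.076 m and x of small_bearing in the frame of layout_rack between -0.05 and 0.05 m and y of castle_nut in the frame of layout_rack between 0.108 and 0.168 m and x of castle_nut in the frame of layout_rack between -0.05 and 0.05 m)) and z of large_bearing in the frame of layout_rack between 0.008 and 0.016 m and angle between each of large_bearing, spacer_sleeve, small_bearing, castle_nut's own z axis and vertical below 0.12 rad and linear speed of each of large_bearing, spacer_sleeve, small_bearing, castle_nut below 0.02 m/s and angular speed of each of large_bearing, spacer_sleeve, small_bearing, castle_nut below 0.2 rad/s and contact force between each of large_bearing, spacer_sleeve, small_bearing, castle_nut and the fingers below 0.1 N and z of spacer_sleeve in the frame of layout_rack between 0.008 and 0.016 m and z of small_bearing in the frame of layout_rack between 0.008 and 0.016 m and z of castle_nut in the frame of layout_rack between 0.008 and 0.016 m); the robot touches nothing.
It fails at once if a part is dropped: it moves faster than 0.7 m/s while out of the fingers (a fall of about 25 mm) ((contact force between large_bearing and the fingers below 0.05 N and linear speed of large_bearing above 0.7 m/s) or (contact force between spacer_sleeve and the fingers below 0.05 N and linear speed of spacer_sleeve above 0.7 m/s) or (contact force between small_bearing and the fingers below 0.05 N and linear speed of small_bearing above 0.7 m/s) or (contact force between castle_nut and the fingers below 0.05 N and linear speed of castle_nut above 0.7 m/s)).
It fails at once if the grease tin is shifted by more than 20 mm (distance of grease_tin from where it was at the start of the episode above 0.02 m).
It fails at once if the hammer is shifted by more than 20 mm (distance of lump_hammer from where it was at the start of the episode above 0.02 m).
It also fails if it takes over 88 s, if anything falls off the work surface, if the arm or the gripper's body presses on something with over 40 N, if the wrist force passes 120 N, or if a joint passes its speed limit or range.

## Working session

There is one attempt and no reset: what is moved stays moved. The work goes in short steps, Python scripts to look and compute and a shell command to move; the robot and the scene stay as the last step left them, time stands still between calls to the robot, and variables do not carry over. Pictures are saved under pics/ and viewed, at most 14 in all, crops included, and the job is handed in when it is done.

```bash
ls; mkdir -p pics
python3 - <<'E'
from rig import manip,get_image,camera_info
import cv2,numpy as np
for n in("top","scene"):
    im,d=get_image(n); cv2.imwrite(f"pics/{n}0.png",im[:,:,::-1]); np.savez(f"{n}0.npz",im=im,d=d)
    c=camera_info(n); print(n,c)
print(manip.sense())
E
```

```text
pics
top {'fx': 448.71608849303436, 'fy': 448.71608849303436, 'cx': 318.74810337553214, 'cy': 190.07717588643516, 'T': array([[-0.02054802, -0.99704889,  0.07396812,  0.43760351],
       [-0.99965245,  0.01926676, -0.01799389, -0.00619909],
       [ 0.01651566, -0.07431215, -0.99709826,  1.17291392],
       [ 0.        ,  0.        ,  0.        ,  1.        ]])}
scene {'fx': 500.44257674330254, 'fy': 500.44257674330254, 'cx': 317.23882983677476, 'cy': 195.7635442793954, 'T': array([[-0.28460605,  0.56106556, -0.77730614,  1.60128554],
       [ 0.95844306,  0.1831602 , -0.21872182,  0.28413671],
       [ 0.01965427, -0.80725323, -0.58987789,  0.86775128],
       [ 0.        ,  0.        ,  0.        ,  1.        ]])}
{'time_s': 0.1, 'q': array([ 1.01188159,  0.4777218 ,  0.02231896,  1.55631872, -0.01151263,
        1.10934473, -0.08308871]), 'qvel': array([ 1.42056160e-03,  8.83906237e-04,  2.90776042e-05, -8.39831849e-04,
       -4.65154659e-04,  8.71005623e-04, -3.22669224e-04]), 'effort': array([ 3.52320028e-03, -5.84092176e+01,  1.53953601e+00, -2.73312753e+01,
       -5.42935194e-02,  1.31196770e-02,  4.96593589e-05]), 'eef_pos': array([ 0.29386456, -0.60706677,  0.22178988]), 'orientation': array([-7.98971691e-04,  9.74697541e-01,  2.23526310e-01, -2.34022905e-04]), 'ft_force': array([ 0.49942401, -0.09462714, -0.82561742]), 'torque': array([-0.05780474, -0.00310617, -0.04345858]), 'grasp_force': 0.0, 'gripper_width': 0.08787450904028338}
```

View pics/top0.png

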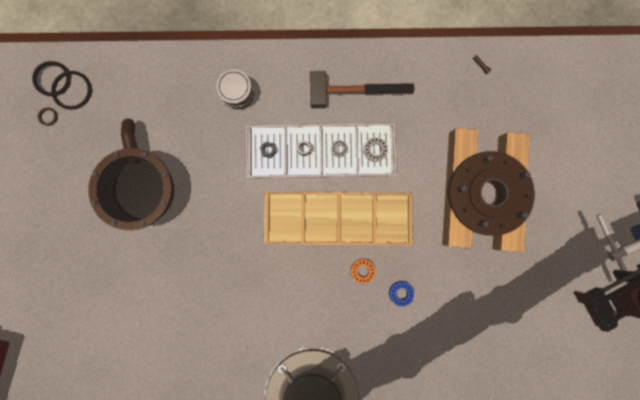

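View pics/scene0.png

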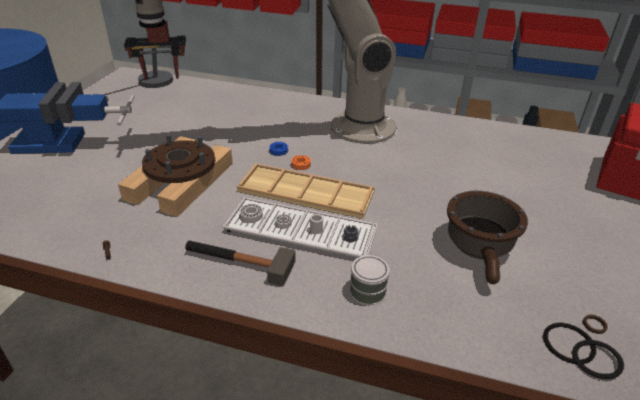

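The top view shows the hub on the right at (491,193), which is -y, so the right-hand layout bay comes first. In the drain rack, left to right: castle nut (269,149), sleeve (305,148), small bearing (340,148), large bearing (375,149). Possible confusions with the large bearing are the orange ring (363,271), the blue ring (401,293), the small bearing (340,148) and the small ring at (48,117). By its description I choose the steel part at (375,149). Next I'll measure and take a close crop.

```bash
cat > h.py <<'E'
import numpy as np,cv2
from rig import manip,get_image,camera_info
def pts(d,c,T):
    v,u=np.mgrid[:d.shape[0],:d.shape[1]]
    P=np.stack([(u-c['cx'])/c['fx']*d,(v-c['cy'])/c['fy']*d,d],-1)
    return P@T[:3,:3].T+T[:3,3]
E
python3 - <<'E'
from h import *
z=np.load("top0.npz");im,d=z['im'],z['d'];c=camera_info("top");W=pts(d,c,c['T'])
def rack(u0,u1,v0,v1,zlo,zhi):
    m=np.zeros(d.shape,bool);m[v0:v1,u0:u1]=1;m&=(d>0)&(W[...,2]>zlo)&(W[...,2]<zhi)
    r=cv2.minAreaRect(W[m][:,:2].astype(np.float32)*1000);b=cv2.boxPoints(r)
    e=[b[1]-b[0],b[2]-b[1]];l=max(e,key=np.linalg.norm);l=l*np.sign(l[1]);yaw=np.arctan2(-l[0],l[1])
    print("rack",r,"yaw deg",np.degrees(yaw));return np.array(r[0])/1000,yaw
for nm,a in(("drain",(238,405,115,186,.010,.03)),("layout",(255,420,184,252,.006,.03))):
    o,y=rack(*a);R=np.array([[np.cos(y),-np.sin(y)],[np.sin(y),np.cos(y)]])
    for yy in(.138,.046,-.046,-.138):print(nm,yy,(o+R@[0,yy]).round(4))
print("bench",np.median(W[215:240,440:446,2]))
for n,(u,v) in dict(nut=(269,149),sleeve=(305,148),small=(340,148),large=(375,149)).items():
    s=np.s_[v-16:v+17,u-16:u+17];w=W[s];m=(w[...,2]>.027)
    p=w[m];b=p[np.linalg.norm(p[:,:2]-np.median(p[:,:2],0),axis=1)<.036]
    print(n,m.sum(),"zmax",np.percentile(b[:,2],[50,90]).round(3),"mid",((b.min(0)+b.max(0))/2).round(4),"ext",np.ptp(b,axis=0).round(3))
cv2.imwrite("pics/c0.png",cv2.resize(im[115:260,235:425,::-1],None,fx=4,fy=4,interpolation=2))
E
```

```text
rack ((626.6422729492188, -33.330291748046875), (390.19952392578125, 138.67176818847656), 89.91226196289062) yaw deg -0.087740235
drain 0.138 [0.6269 0.1047]
drain 0.046 [0.6267 0.0127]
drain -0.046 [ 0.6266 -0.0793]
drain -0.138 [ 0.6264 -0.1713]
rack ((458.3446044921875, -75.31985473632812), (386.3360900878906, 166.38668823242188), 86.03789520263672) yaw deg -3.9621115
layout 0.138 [0.4679 0.0624]
layout 0.046 [ 0.4615 -0.0294]
layout -0.046 [ 0.4552 -0.1212]
layout -0.138 [ 0.4488 -0.213 ]
bench 0.0032490050786910807
nut 212 zmax [0.039 0.046] mid [0.6291 0.0897 0.0389] ext [0.039 0.064 0.023]
sleeve 174 zmax [0.056 0.06 ] mid [ 0.628  -0.0044  0.0461] ext [0.034 0.061 0.038]
small 214 zmax [0.032 0.035] mid [ 0.6292 -0.081   0.0324] ext [0.042 0.041 0.011]
large 387 zmax [0.035 0.038] mid [ 0.6244 -0.1746  0.0348] ext [0.061 0.06  0.015]
```

View pics/c0.png

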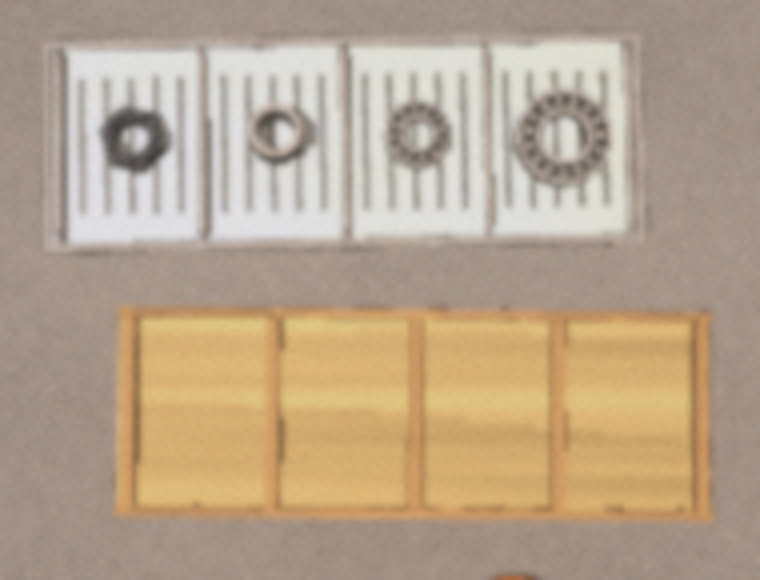

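The crop confirms the parts: hex nut, tube, small roller bearing and large roller bearing, all steel. The depth rectangle for the layout rack spread too far (166 mm instead of 134 mm), so I'll refit it by colour while moving above the drain rack to look with the wrist camera.

```bash
python3 -m creep '[[0,0.033,0.05,0.013,0,0,6.42],[0,0.033,0.05,0.013,0,0,6.42],[0,0.033,0.05,0.013,0,0,6.42],[0,0.033,0.05,0.013,0,0,6.42],[0,0.033,0.05,0.013,0,0,6.42],[0,0.033,0.05,0.013,0,0,6.42],[0,0.033,0.05,0.013,0,0,6.42],[0,0.033,0.05,0.013,0,0,6.42],[0,0.033,0.05,0.013,0,0,6.42],[0,0.033,0.05,0.013,0,0,6.42]]' 20
python3 - <<'E'
from h import *
z=np.load("top0.npz");im,d=z['im'],z['d'];c=camera_info("top");T=c['T']
hsv=cv2.cvtColor(im,cv2.COLOR_RGB2HSV)
m=((hsv[...,1]>85)&(hsv[...,0]>8)&(hsv[...,0]<30)).astype(np.uint8);m[:185]=0;m[255:]=0;m[:,:250]=0;m[:,425:]=0
m=cv2.morphologyEx(m,cv2.MORPH_OPEN,np.ones((3,3)))
v,u=np.nonzero(m);r=np.stack([(u-c['cx'])/c['fx'],(v-c['cy'])/c['fy'],np.ones(len(u))],-1)@T[:3,:3].T
P=T[:3,3]+r*((.02-T[2,3])/r[:,2])[:,None]
print(cv2.minAreaRect((P[:,:2]*1000).astype(np.float32)))
s=manip.sense();print(s['q'],s['orientation'],camera_info("wrist"))
im,d=get_image("wrist");np.savez("w1.npz",im=im,d=d,p=s['eef_pos'],q=s['orientation']);cv2.imwrite("pics/w1.png",im[...,::-1])
E
```

```text
time_s: 1.35
eef_pos: [0.6247, -0.1061, 0.3528]
orientation: [-0.0, 0.706, 0.708, -0.0]
ft_force: [0.3, -0.0, 0.7]
gripper_width: 0.0877
grasp_force: 0.0
((450.4458923339844, -75.37548828125), (381.2113037109375, 135.13385009765625), 88.3124008178711)
[ 0.37078642  0.35316462 -0.40972104  1.46594905  0.1417842   1.35229497
 -0.04342972] [-1.27643473e-04  7.05782119e-01  7.08428909e-01 -2.55740804e-04] {'fx': 334.25004027371625, 'fy': 334.25004027371625, 'cx': 318.73330220257066, 'cy': 196.70516543409587, 'hand_eye': array([[ 7.40442769e-04, -9.57386442e-01, -2.88809023e-01,
         8.04491470e-02],
       [ 9.99999492e-01,  9.06420550e-04, -4.40956973e-04,
         1.17476729e-03],
       [ 6.83948661e-04, -2.88808550e-01,  9.57386627e-01,
        -1.62255812e-01],
       [ 0.00000000e+00,  0.00000000e+00,  0.00000000e+00,
         1.00000000e+00]])}
```

View pics/w1.png

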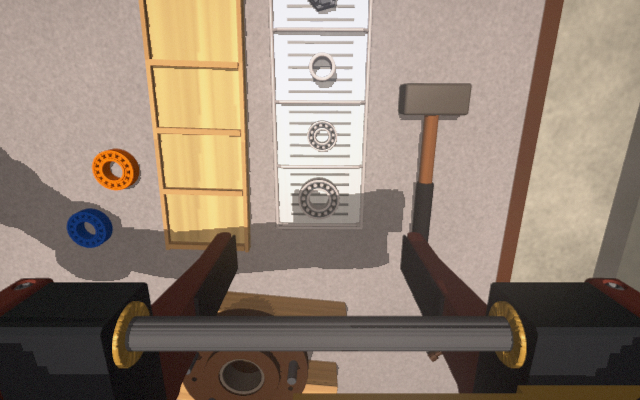

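The wrist view shows the large bearing at (320,199), the small one at (322,136), the sleeve top at (322,67) and the nut cut off at the top edge (322,5). The hammer is at (435,98). I'll project these at their known heights.

```bash
cat >> h.py <<'E'
from scipy.spatial.transform import Rotation as Ro
def Tw(p,q):
    T=np.eye(4);T[:3,:3]=Ro.from_quat([*q[1:],q[0]]).as_matrix();T[:3,3]=p;return T@camera_info("wrist")["hand_eye"]
def proj(u,v,z,c,T):
    r=T[:3,:3]@[(u-c['cx'])/c['fx'],(v-c['cy'])/c['fy'],1];return T[:3,3]+r*(z-T[2,3])/r[2]
E
python3 - <<'E'
from h import *
f=np.load("w1.npz");c=camera_info("wrist");T=Tw(f['p'],f['q'])
for n,u,v,z in(("large",320,199,.037),("small",322,136,.034),("sleeve",322,67,.06)):print(n,proj(u,v,z,c,T).round(4))
W=pts(f['d'],c,T)
for n,u,v,lo in(("large",320,199,.028),("small",322,136,.026),("sleeve",322,67,.045)):
    w=W[v-26:v+27,u-26:u+27];p=w[(w[...,2]>lo)&(w[...,2]<.07)];print(n,p.min(0).round(3),p.max(0).round(3),((p.min(0)+p.max(0))/2).round(4))
print("lay", [proj(*a,c,T).round(4) for a in((167,247,.02),(249,248,.02))], "sheet z",W[215,340:350,2].mean())
E
```

```text
large [ 0.6276 -0.1735  0.037 ]
small [ 0.6299 -0.0804  0.034 ]
sleeve [0.6291 0.0095 0.06  ]
large [ 0.587 -0.218  0.028] [ 0.668 -0.143  0.041] [ 0.6279 -0.1808  0.0344]
small [ 0.609 -0.101  0.026] [ 0.65  -0.059  0.037] [ 0.6293 -0.0801  0.0318]
sleeve [ 0.613 -0.006  0.045] [0.644 0.027 0.062] [0.6285 0.0105 0.0537]
lay [array([ 0.38  , -0.2614,  0.02  ]), array([ 0.5129, -0.2625,  0.02  ])] sheet z 0.01810601820134794
```

```bash
python3 -m creep '[[0,0.003,-0.0225,-0.04,0,0,0],[0,0,-0.0225,-0.04,0,0,0],[0,0,-0.0225,-0.04,0,0,0],[0,0,0,-0.045,0,0,0],[0,0,0,-0.045,0,0,0],[0,0,0,-0.045,0,0,0],[0,0,0,-0.045,0,0,0],[0,0,0,-0.02,0,0,0],[0,0,0,-0.007,0,0,0],[0,0,0,0,0,0,0]]' 25
```

```text
time_s: 2.65
eef_pos: [0.6278, -0.1752, 0.0266]
orientation: [0.001, 0.707, 0.707, 0.0]
ft_force: [0.0, 0.3, 0.6]
gripper_width: 0.088
grasp_force: 0.0
```

```bash
python3 -m creep '[[255,0,0,0,0,0,0],[255,0,0,0,0,0,0],[255,0,0,0,0,0,0],[255,0,0,0,0,0,0],[255,0,0,0,0,0,0],[255,0,0,0,0,0,0],[255,0,0,0,0,0,0],[255,0,0,0.005,0,0,0],[255,0,0,0.02,0,0,0],[255,0,0,0.03,0,0,0]]' 25
```

```text
time_s: 3.9
eef_pos: [0.6267, -0.1749, 0.0814]
orientation: [-0.001, 0.707, 0.707, -0.0]
ft_force: [-0.2, -0.4, -1.8]
gripper_width: 0.0616
grasp_force: 25.0
```

```bash
python3 -m creep '[[255,-0.045,-0.009,0,0,0,0],[255,-0.045,-0.009,0,0,0,0],[255,-0.045,-0.009,0,0,0,0],[255,-0.046,-0.01,0,0,0,0],[255,0,0,-0.02,0,0,0],[255,0,0,-0.02,0,0,0],[255,0,0,-0.012,0,0,0],[255,0,0,-0.005,0,0,0],[255,0,0,-0.0025,0,0,0],[255,0,0,0,0,0,0]]'
```

```text
time_s: 5.15
eef_pos: [0.4464, -0.2121, 0.0215]
orientation: [0.0, 0.707, 0.707, 0.0]
ft_force: [0.4, 0.3, -2.2]
gripper_width: 0.0617
grasp_force: 25.0
```

```bash
python3 -m creep '[[255,0,0,-0.001,0,0,0],[255,0,0,-0.001,0,0,0],[255,0,0,0,0,0,0],[45,0,0,0,0,0,0],[45,0,0,0,0,0,0],[45,0,0,0,0,0,0],[45,0,0,0,0,0,0],[45,0,0,0.02,0,0,0],[45,0,0,0.04,0,0,0],[45,0,0,0.05,0,0,0]]'
```

```text
time_s: 6.4
eef_pos: [0.4453, -0.2117, 0.1296]
orientation: [-0.001, 0.707, 0.707, -0.0]
ft_force: [0.5, 0.2, -0.7]
gripper_width: 0.0722
grasp_force: 0.0
```

```bash
python3 -m creep '[[45,0.0368,0.0443,0,0,0,0],[45,0.0368,0.0443,0,0,0,0],[45,0.0368,0.0443,0,0,0,0],[45,0.0368,0.0443,0,0,0,0],[45,0.0368,0.0443,0,0,0,0],[45,0,0,-0.03,0,0,0],[45,0,0,-0.04,0,0,0],[45,0,0,-0.02,0,0,0],[45,0,0,-0.01,0,0,0],[45,0,0,0,0,0,0]]'
python3 - <<'E'
from h import *
s=manip.sense();im,d=get_image("wrist");cv2.imwrite("pics/w2.png",im[...,::-1]);np.savez("w2.npz",im=im,d=d,p=s['eef_pos'],q=s['orientation'])
E
```

```text
time_s: 7.65
eef_pos: [0.6302, 0.0093, 0.0292]
orientation: [-0.0, 0.707, 0.707, -0.0]
ft_force: [-0.0, 0.2, 0.3]
gripper_width: 0.0722
grasp_force: 0.0
```

View pics/w2.png

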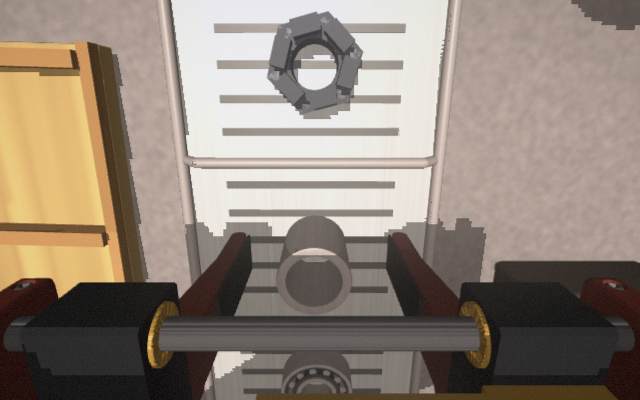

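The sleeve stands between the fingers at (315,265), and the nut is clear at (315,65). I'll grip the sleeve.

```bash
python3 -m creep '[[255,0,0,0,0,0,0],[255,0,0,0,0,0,0],[255,0,0,0,0,0,0],[255,0,0,0,0,0,0],[255,0,0,0,0,0,0],[255,0,0,0,0,0,0],[255,0,0,0,0,0,0],[255,0,0,0.005,0,0,0],[255,0,0,0.02,0,0,0],[255,0,0,0.03,0,0,0]]'
python3 - <<'E'
from h import *
f=np.load("w2.npz");c=camera_info("wrist");T=Tw(f['p'],f['q']);W=pts(f['d'],c,T);w=W[:140,245:390]
for lo,hi in((.030,.036),(.041,.05)):
    m=(w[...,2]>lo)&(w[...,2]<hi);p=w[m]
    print(lo,len(p),((p.min(0)+p.max(0))/2).round(4),np.ptp(p,axis=0).round(4))
m=w[...,2]>.024;p=w[m][:,:2].astype(np.float32)
ctr=(p.min(0)+p.max(0))/2
# hex fit: width as function of direction
a=np.radians(np.arange(0,180,5));u=np.stack([np.cos(a),np.sin(a)],1);pr=p@u.T
wd=np.percentile(pr,99.5,axis=0)-np.percentile(pr,.5,axis=0)
print(ctr,dict(zip(range(0,180,5),(wd*1000).round(1))))
E
```

```text
time_s: 8.95
eef_pos: [0.6298, 0.0095, 0.085]
orientation: [-0.0, 0.707, 0.707, -0.0]
ft_force: [0.8, -0.8, -0.7]
gripper_width: 0.0335
grasp_force: 25.0
0.03 1608 [0.629  0.1031 0.033 ] [0.0422 0.0418 0.0059]
0.041 3058 [0.629  0.1033 0.0443] [0.0371 0.037  0.0066]
[0.6289965  0.10311856] {0: np.float64(39.5), 5: np.float64(40.0), 10: np.float64(40.4), 15: np.float64(40.4), 20: np.float64(40.3), 25: np.float64(40.1), 30: np.float64(39.4), 35: np.float64(38.6), 40: np.float64(37.7), 45: np.float64(37.2), 50: np.float64(37.8), 55: np.float64(38.8), 60: np.float64(39.6), 65: np.float64(40.2), 70: np.float64(40.4), 75: np.float64(40.5), 80: np.float64(40.3), 85: np.float64(40.0), 90: np.float64(39.4), 95: np.float64(38.7), 100: np.float64(37.6), 105: np.float64(37.2), 110: np.float64(37.9), 115: np.float64(38.8), 120: np.float64(39.5), 125: np.float64(40.0), 130: np.float64(40.3), 135: np.float64(40.4), 140: np.float64(40.2), 145: np.float64(39.8), 150: np.float64(39.3), 155: np.float64(38.4), 160: np.float64(37.5), 165: np.float64(37.3), 170: np.float64(37.9), 175: np.float64(38.8)}
```

```bash
python3 -m creep '[[255,-0.0452,-0.0328,0,0,0,0],[255,-0.0452,-0.0328,0,0,0,0],[255,-0.0452,-0.0328,0,0,0,0],[255,-0.0452,-0.0326,0,0,0,0],[255,0,0,-0.025,0,0,0],[255,0,0,-0.02,0,0,0],[255,0,0,-0.01,0,0,0],[255,0,0,-0.004,0,0,0],[255,0,0,-0.0015,0,0,0],[255,0,0,0,0,0,0]]'
```

```text
time_s: 10.2
eef_pos: [0.4497, -0.1215, 0.0241]
orientation: [0.0, 0.707, 0.707, 0.0]
ft_force: [0.3, 0.2, -1.2]
gripper_width: 0.0338
grasp_force: 25.0
```

```bash
python3 -m creep '[[255,0,0,-0.0007,0,0,0],[255,0,0,-0.0006,0,0,0],[255,0,0,0,0,0,0],[80,0,0,0,0,0,0],[80,0,0,0,0,0,0],[80,0,0,0,0,0,0],[80,0,0,0,0,0,0],[80,0,0,0.02,0,0,0],[80,0,0,0.04,0,0,0],[80,0,0,0.045,0,0,0]]'
```

```text
time_s: 11.45
eef_pos: [0.4487, -0.1214, 0.128]
orientation: [-0.001, 0.707, 0.707, -0.0]
ft_force: [0.9, -1.1, 0.6]
gripper_width: 0.0602
grasp_force: 0.0
```

```bash
python3 -m creep '[[80,0.0452,0.0103,0,0,0,0],[80,0.0452,0.0103,0,0,0,0],[80,0.0452,0.0103,0,0,0,0],[80,0.0452,0.0103,0,0,0,0],[80,0,0,-0.03,0,0,0],[80,0,0,-0.04,0,0,0],[80,0,0,-0.02,0,0,0],[80,0,0,-0.01,0,0,0],[80,0,0,-0.004,0,0,0],[80,0,0,0,0,0,0]]'
python3 -m creep '[[255,0,0,0,0,0,0],[255,0,0,0,0,0,0],[255,0,0,0,0,0,0],[255,0,0,0,0,0,0],[255,0,0,0,0,0,0],[255,0,0,0,0,0,0],[255,0,0,0,0,0,0],[255,0,0,0.005,0,0,0],[255,0,0,0.02,0,0,0],[255,0,0,0.03,0,0,0]]'
```

```text
time_s: 12.7
eef_pos: [0.6307, -0.0805, 0.0242]
orientation: [0.001, 0.707, 0.707, 0.0]
ft_force: [-0.1, 0.2, 0.6]
gripper_width: 0.06
grasp_force: 0.0
time_s: 13.95
eef_pos: [0.6296, -0.0803, 0.0791]
orientation: [-0.001, 0.707, 0.707, -0.0]
ft_force: [0.3, 0.1, -0.8]
gripper_width: 0.0425
grasp_force: 25.0
```

```bash
python3 -m creep '[[255,-0.0445,0.013,0,0,0,0],[255,-0.0445,0.013,0,0,0,0],[255,-0.0445,0.013,0,0,0,0],[255,-0.0445,0.013,0,0,0,0],[255,0,0,-0.025,0,0,0],[255,0,0,-0.02,0,0,0],[255,0,0,-0.01,0,0,0],[255,0,0,-0.004,0,0,0],[255,0,0,-0.0015,0,0,0],[255,0,0,0,0,0,0]]'
```

```text
time_s: 15.2
eef_pos: [0.4525, -0.0284, 0.0183]
orientation: [0.0, 0.707, 0.707, 0.0]
ft_force: [0.0, 0.1, -1.3]
gripper_width: 0.0424
grasp_force: 25.0
```

```bash
python3 -m creep '[[255,0,0,-0.0005,0,0,0],[255,0,0,-0.0005,0,0,0],[255,0,0,0,0,0,0],[80,0,0,0,0,0,0],[80,0,0,0,0,0,0],[80,0,0,0,0,0,0],[80,0,0,0,0,0,0],[80,0,0,0.02,0,0,0],[80,0,0,0.04,0,0,0],[80,0,0,0.05,0,0,0]]'
```

```text
time_s: 16.45
eef_pos: [0.4512, -0.0283, 0.1273]
orientation: [-0.001, 0.707, 0.707, -0.001]
ft_force: [0.4, -0.8, 0.6]
gripper_width: 0.0601
grasp_force: 0.0
```

```bash
python3 -m creep '[[80,0.0445,0.0328,0,0,0,-3.75],[80,0.0445,0.0328,0,0,0,-3.75],[80,0.0445,0.0328,0,0,0,-3.75],[80,0.0445,0.0328,0,0,0,-3.75],[80,0,0,-0.03,0,0,0],[80,0,0,-0.04,0,0,0],[80,0,0,-0.02,0,0,0],[80,0,0,-0.01,0,0,0],[80,0,0,-0.004,0,0,0],[80,0,0,0,0,0,0]]'
python3 -m creep '[[255,0,0,0,0,0,0],[255,0,0,0,0,0,0],[255,0,0,0,0,0,0],[255,0,0,0,0,0,0],[255,0,0,0,0,0,0],[255,0,0,0,0,0,0],[255,0,0,0,0,0,0],[255,0,0,0.005,0,0,0],[255,0,0,0.02,0,0,0],[255,0,0,0.03,0,0,0]]'
```

```text
time_s: 17.7
eef_pos: [0.6307, 0.1029, 0.0237]
orientation: [0.0, 0.793, 0.609, 0.001]
ft_force: [-0.9, 1.0, 0.4]
gripper_width: 0.06
grasp_force: 0.0
time_s: 18.95
eef_pos: [0.6296, 0.1027, 0.0786]
orientation: [-0.0, 0.793, 0.609, -0.001]
ft_force: [0.1, -1.1, -1.0]
gripper_width: 0.0376
grasp_force: 25.0
```

Width 37.6 mm means the grip is on the flats. Next is the last bay, at (0.4545, 0.064).

```bash
python3 -m creep '[[255,-0.0438,-0.0097,0,0,0,0],[255,-0.0438,-0.0097,0,0,0,0],[255,-0.0438,-0.0097,0,0,0,0],[255,-0.0438,-0.0097,0,0,0,0],[255,0,0,-0.025,0,0,0],[255,0,0,-0.02,0,0,0],[255,0,0,-0.01,0,0,0],[255,0,0,-0.004,0,0,0],[255,0,0,-0.001,0,0,0],[255,0,0,0,0,0,0]]'
```

```text
time_s: 20.2
eef_pos: [0.4553, 0.0641, 0.0183]
orientation: [0.0, 0.793, 0.609, 0.0]
ft_force: [-0.2, 0.5, -1.9]
gripper_width: 0.0383
grasp_force: 25.0
```

```bash
python3 -m creep '[[255,0,0,-0.0005,0,0,0],[255,0,0,-0.0005,0,0,0],[255,0,0,0,0,0,0],[80,0,0,0,0,0,0],[80,0,0,0,0,0,0],[80,0,0,0,0,0,0],[80,0,0,0,0,0,0],[80,0,0,0.02,0,0,0],[80,0,0,0.04,0,0,0],[80,0,0,0.05,0,0,0]]'
python3 -m creep '[[80,0.05,0,0.03,0,0,0],[80,0.05,0,0.03,0,0,0],[80,0.05,0,0.03,0,0,0],[80,0.04,0.04,0,0,0,0],[80,0.03,0.05,0,0,0,0],[80,0,0.06,0,0,0,0],[80,0,0.06,0,0,0,0],[80,0,0.06,0,0,0,0],[80,0,0,0,0,0,0],[80,0,0,0,0,0,0]]'
python3 - <<'E'
from h import *
im,d=get_image("top");cv2.imwrite("pics/t2.png",cv2.resize(im[115:260,235:425,::-1],None,fx=4,fy=4,interpolation=2))
c=camera_info("top");W=pts(d,c,c['T'])
z=np.load("top0.npz");m=np.zeros(d.shape,bool);m[195:242,265:412]=1;m&=(W[...,2]-pts(z['d'],c,c['T'])[...,2]>.008)
n,l,s,_=cv2.connectedComponentsWithStats(m.astype(np.uint8))
for i in range(1,n):
    if s[i,4]>20:p=W[l==i];print(s[i],((p.min(0)+p.max(0))/2).round(3),np.percentile(p[:,2],90).round(3))
E
```

```text
time_s: 21.45
eef_pos: [0.454, 0.0639, 0.1274]
orientation: [-0.001, 0.793, 0.609, -0.001]
ft_force: [1.8, 0.3, 0.5]
gripper_width: 0.0604
grasp_force: 0.0
time_s: 22.7
eef_pos: [0.6749, 0.3334, 0.2162]
orientation: [0.0, 0.793, 0.609, -0.001]
ft_force: [1.8, -0.1, 0.4]
gripper_width: 0.0604
grasp_force: 0.0
[379 207  25  25 370] [ 0.445 -0.124  0.594] 0.033
[276 208  17  18 148] [0.457 0.039 0.592] 0.039
[312 209  17  18 179] [ 0.454 -0.028  0.594] 0.029
[350 211  14  14  94] [ 0.45  -0.12   0.039] 0.055
```

View pics/t2.png

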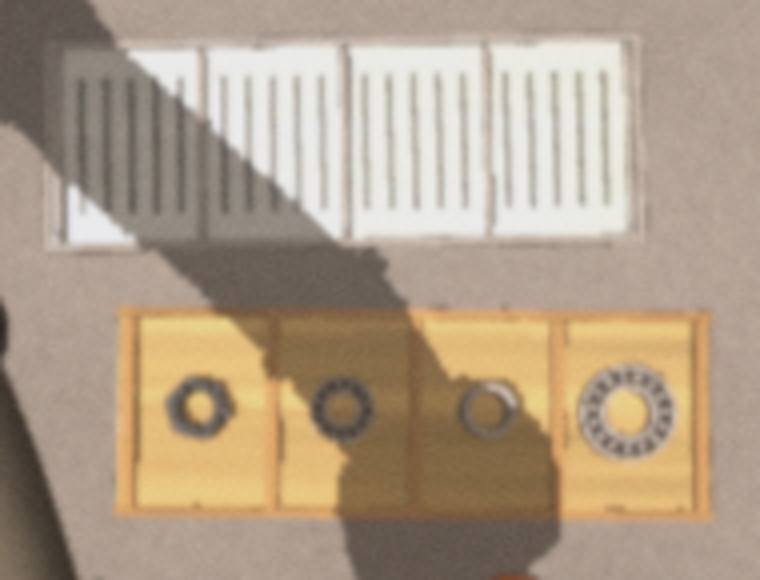

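The crop shows all four parts flat and near the middles of their bays, with tops at the expected heights: large bearing (627,412) in the hub-end bay, then sleeve (490,408), small bearing (343,408) and nut (200,407).

```bash
python3 -c "
from rig import manip;print(manip.hand_in())"
```

```text
the job is handed in; nothing more can be done
None
```

I moved all four parts to the layout rack, in order from the hub end: large bearing, spacer sleeve, small bearing, castle nut, each flat and near its bay's middle; the job was handed in after about 23 s, and no verdict came back.

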